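# Start the last lid bolt of a pressure filter vessel

### The job

Two of the three hand bolts of this steel filter vessel are started; the third, whose black knob stands highest, is loose in its hole. First turn the valve lever on the lid to point along the downturned vent spout, so no air is trapped; then turn the loose bolt backward (anticlockwise) until it drops into its thread, at most half a turn beyond, and forward about one full turn from the drop. Finish while still holding that bolt by its knob, started, with the lever left on the vent and the loose things around undisturbed.

Things in the scene. Friction and masses are not known exactly. Their poses are not given: they have to be found in the camera images.
- filter_vessel: Steel drum 116 mm across on three feet, fixed to the bench. Origin on its axis at the bench top; z up; x points from the loose bolt across the lid to the vent spout. Lid and the round ears under the knobs: 97 mm above the bench. Upright hand bolts 68 mm from the axis: the loose one on the -x side, two started ones (knobs 110 to 134 mm above the bench) 60 degrees either side of +x.
- lid_bolt: The loose bolt, 200 to 310 g: black hexagonal hand knob 38 mm across flats, 44 over corners, 24 mm high, on an upright 20 mm shank with a right-hand thread of 6 mm pitch. The lid guides it: it only turns and moves up and down, turns easily (0.05 N m), stays where left. Origin and axes as bolt_knob.
- bolt_knob (a point): Centre of the loose knob, half-way up, on the bolt axis, at first 132 to 134 mm above the bench; x goes through the middle of a flat, under a white bar on its top. Turning backward lifts it 1 mm per rad until the thread ends pass; then, once no grip holds it up, it falls 6 mm by its weight. Forward lowers it 6 mm a turn: after drop and one turn about 122 mm.
- bolt_turn (a joint): Turn of the loose bolt, rad; grows forward (clockwise from above, screwing in). 0 is where the bolt drops when turned backward past it; it starts 0.5 to 1.9 forward of that; one full turn forward of the drop reads 6.28.
- lever_hub (a point): Centre of the valve lever's hub on its upright axis, 136 mm above the bench, over the vessel's axis. The lever is a steel paddle: over the hub a blade 32 mm long, 10 thick, 22 high (125 to 147 mm above the bench); from it a pointer 8 mm thick, 11 high reaches 47 mm from the axis. Below 128 mm the valve under it is up to 27 mm thick. x points along the pointer, z up.
- valve_lever (a joint): Angle of the valve lever, rad, anticlockwise from above: 0 points along the vent spout, 1.57 along the gas port; no stop at either (range -0.8 to 2.3). Turns with 0.08 N m and stays where left. Starts between 0.9 and 2.0.
- vent_spout (a point): Mouth of the vent spout, a steel tube that runs from the valve (27 mm thick, in the middle of the lid) to the vessel's +x and bends down, 39 mm from the vessel axis. A straight ribbed gas port reaches 38 mm toward +y. Both lie below 120 mm above the bench.
- petri_dish: Bystander: loose lidded petri dish, 71 mm wide, 15 mm high, on the bench beside the vessel; origin under its centre.
- forceps: Bystander: steel forceps lying on the bench, 135 mm long, 9 mm high; origin under the middle.
- tape_roll: Bystander: roll of tape lying flat, 104 mm wide, 25 mm high; origin under its centre.
- spatula: Bystander: bench spatula with wooden handle lying on the bench, 205 mm long, 13 mm high; origin under the middle.
- marker: Bystander: marker pen lying on the bench, 135 mm long, 16 mm thick; origin under the middle.
- glass_beaker: Bystander: small clear beaker, 57 mm wide, 70 mm high, standing on the bench; origin under its centre.

How it is judged:
By the outcome, as a careful person would: the job done as asked, in the order asked, and still so for the second after the job is handed in, while the arm keeps its last pose, push and grip.
It also fails if it takes over 67 s, if anything falls off the work surface, if the arm or the gripper's body presses on something with over 40 N, if the wrist force passes 120 N, or if a joint passes its speed limit or range.

### The arm

A 7-joint arm with a two-finger parallel gripper is mounted at the origin on a cart in front of the work surface, level with it; the furniture and walls round the work are solid. World frame = base frame: x ahead of the robot, y to its left, z up, the work surface at z = 0. Lengths are in m, angles in degrees, forces in N, time in s.
With the tool pointing down it reaches from about 0.425 to 0.875 m from the base axis. Payload 4.7 kg.
Tool frame: the origin (TCP) lies on the front face of the gripper's body, between the roots of the fingers; the fingertips stand 70 mm ahead of it and the grasp point (between the pads) lies 51 mm ahead of it; z points along the fingers, y is the direction in which the jaws open and shut (so a half turn about z gives the same grasp; the last joint's range is limited). The gripper opens to 87 mm and grips with 3 to 60 N. Pads are 19 mm wide; open, the fingers measure 117 mm over their backs; the gripper's body (75 mm by 190 mm) begins 51 mm behind the grasp point.
Start: joints at [64.12, 18.392, -4.016, 83.108, 1.295, 78.541, -3.26], TCP at [0.292, -0.581, 0.292] pointing down, gripper open.
Joint ranges: [-163.93, 163.93], [-17.29, 119.83], [-79.2, 71.16], [3.27, 140.29], [-89.18, 269.18], [5.43, 117.66], [-154.24, 154.24]. Speed limits (degrees/s): [147.25, 147.25, 180, 180, 180, 180, 180].

### API

Orientations are given as [roll, pitch, yaw] about the fixed x, y, z axes, in that order (R = Rz(yaw) Ry(pitch) Rx(roll)).
In Python, from cell import env gives the robot as it stands.
- The arm moves only by the tool drive_tool, never from a script. Its argument "commands" is a list of rows, each a list of 7 numbers: the shift along the tool's x, y, z in cm, then the turn, a rotation vector about the tool's x, y, z in degrees, then the opening, from 0 (shut) to 1 (fully open). In form: [[tx, ty, tz, rx, ry, rz, hand], ...]. A call has 1 to 20 rows; each row shifts and turns the commanded pose from where the row before left it, along the tool's axes as they then stand; what a row does not reach is not made up. A row lasts 1/12 s, in which the tool goes at most 41.7 mm and 7.16 degrees, less where a joint would pass 70% of its speed; a pose out of reach is approached as far as the arm can. A call is refused whole if a number of a shift passes 4.17 or a number of a turn 7.16, either way. A call with a gripper value outside its range is refused whole. The fingers move at their own pace and stop on an object; "force" is the grip in N (left out, the last holds). Time passes only in rows, so rows that do not move let the fingers close. It gives the time, the measured TCP pose, the force and the opening at its end, in the units of the state.
- env.get_obs(): the state, without advancing time (a new reading comes with each control period).
- env.read_camera(name): name is "scene" or "side" or "wrist"; returns a dict with "img" (384x512x3 uint8, blue, green, red), "mtx" (3x3 intrinsics, pixels), "pose" (4x4, takes a point from camera to world coordinates). Camera axes: x right, y down, z forward; pixel columns grow to the right and rows downward; lengths in m; the calibration is good to about 2 mm. A picture is of the moment at which its call begins. There is no depth.
- env.sign_off(): hands the job in, once; it reports no verdict.
The state is a dict: "time_s": time; "qpos": joint angles; "joint_velocities": joint speeds; "effort": joint torques, N m; "tool_pos": TCP position; "tool_rot": TCP orientation; "force": force on the tool from outside, world axes, zero at the start; "wrist_torque": the same for the moment, N m; "grip_width": finger opening in m.
Only numpy, scipy, OpenCV 4.12 (cv2) and the standard library are available. Lean on these libraries where they do the work, as an engineer would, in place of code of your own. Each camera call takes 0.05 s, during which the arm holds its last target.

## Working session

There is one attempt and no reset: what is moved stays moved. The work goes in short steps, Python scripts to look and compute and a tool call to move; the robot and the scene stay as the last step left them, time stands still between calls to the robot, and variables do not carry over. Pictures are saved under pics/ and viewed, and the job is handed in when it is done.

Besides the shell and the picture viewer there is one more tool, called after "Emit:" as name(argument=value, ...) on one line, values as JSON. drive_tool: Moves the arm, as the interface text tells. Its arguments: {"type":"object","properties":{"commands":{"type":"array"},"force":{"type":"number"}},"required":["commands"]}

```bash
mkdir -p pics; ls
cat > h.py <<'E'
import sys; sys.path.insert(0,'.')
import numpy as np, cv2
from cell import env
def snap(n,out):
    c=env.read_camera(n); cv2.imwrite('pics/%s.png'%out,c['img']); np.savez('pics/%s.npz'%out,**c); return c
def ray(c,u,v,z):
    d=c['pose'][:3,:3]@np.linalg.inv(c['mtx'])@[u,v,1]; o=c['pose'][:3,3]
    return o+d*(z-o[2])/d[2]
def proj(c,p):
    q=c['pose'][:3,:3].T@(np.array(p)-c['pose'][:3,3]); q=c['mtx']@q; return q[:2]/q[2]
E
python3 - <<'E'
from h import *
np.set_printoptions(precision=3,suppress=True)
for n in ['scene','side','wrist']:
    c=snap(n,n+'0'); print(n,c['mtx'][0],c['pose'])
print(env.get_obs())
E
```

```text
pics
scene [479.815   0.    256.246] [[-0.775 -0.43   0.463 -0.166]
 [-0.631  0.538 -0.558  0.787]
 [-0.009 -0.725 -0.689  1.064]
 [ 0.     0.     0.     1.   ]]
side [379.948   0.    251.568] [[ 0.863 -0.212  0.46  -0.023]
 [-0.506 -0.36   0.784 -0.846]
 [-0.    -0.908 -0.418  0.537]
 [ 0.     0.     0.     1.   ]]
wrist [290.581   0.    255.199] [[ 0.448 -0.863 -0.233  0.355]
 [-0.894 -0.434 -0.114 -0.549]
 [-0.003  0.259 -0.966  0.384]
 [ 0.     0.     0.     1.   ]]
{'time_s': 0.15, 'qpos': array([64.124, 18.428, -4.016, 83.158,  1.293, 78.542, -3.26 ]), 'joint_velocities': array([-0.018, -0.077,  0.084, -0.148,  0.022,  0.031,  0.044]), 'effort': array([  0.   , -49.18 ,  -0.405, -31.288,  -0.064,   0.04 ,   0.   ]), 'tool_pos': array([ 0.292, -0.581,  0.291]), 'tool_rot': array([-179.918,    0.003,   26.686]), 'force': array([-0.657, -0.   , -0.129]), 'wrist_torque': array([ 0.027,  0.007, -0.017]), 'grip_width': 0.08722177606896626}
```

View pics/scene0.png

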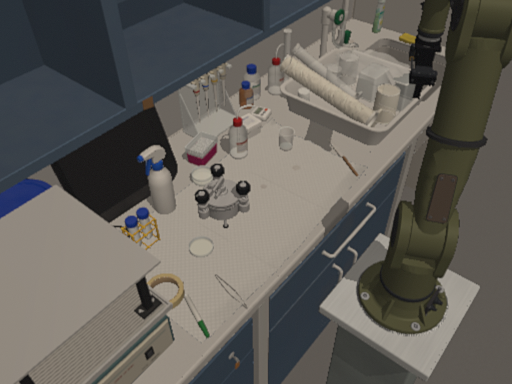

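View pics/side0.png

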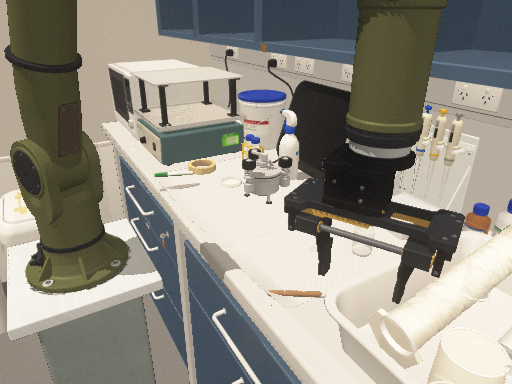

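View pics/wrist0.png

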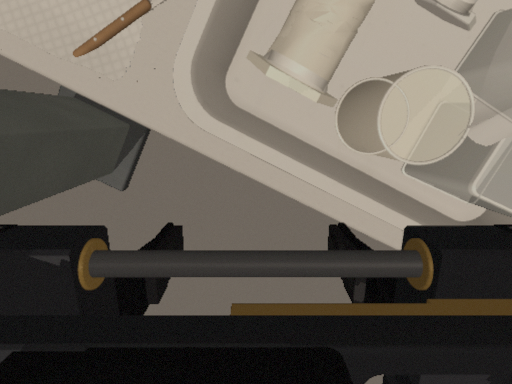

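Three knobs show in the scene picture around (218,171), (243,187), (203,196), with the vessel at about (222,200). I'll enlarge both views.

Run:
```python
from h import *
a=cv2.imread('pics/scene0.png')[150:270,160:280]; cv2.imwrite('pics/sc_z.png',cv2.resize(a,None,fx=5,fy=5,interpolation=cv2.INTER_CUBIC))
a=cv2.imread('pics/side0.png')[135:215,220:320]; cv2.imwrite('pics/si_z.png',cv2.resize(a,None,fx=7,fy=7,interpolation=cv2.INTER_CUBIC))
```

```text
(no output)
```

View pics/sc_z.png

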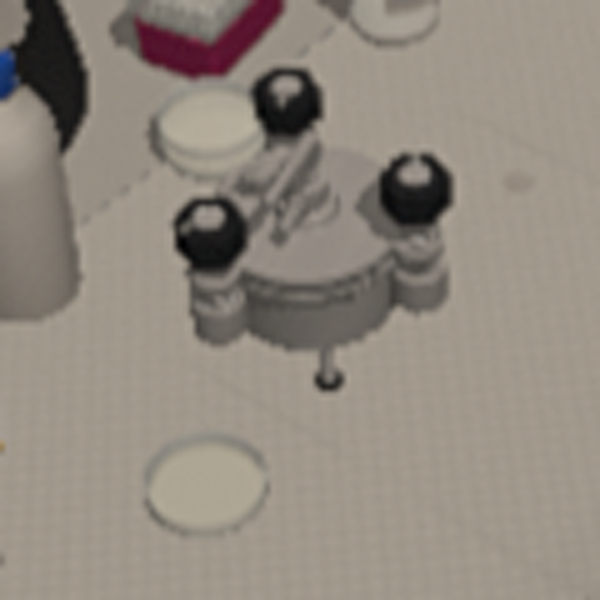

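View pics/si_z.png

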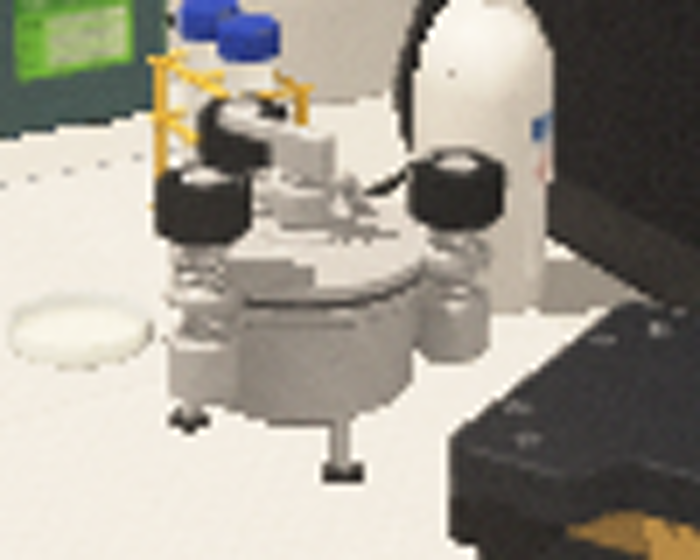

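Run:
```python
from h import *
np.set_printoptions(precision=4,suppress=True)
def knobs(name,box):
    c=dict(np.load('pics/%s.npz'%name)); x0,y0,x1,y1=box
    g=c['img'].max(2)[y0:y1,x0:x1]; m=(g<75).astype(np.uint8)
    n,l,s,ce=cv2.connectedComponentsWithStats(m)
    for i in range(1,n):
        if s[i,4]>40: print(name,s[i]+[x0,y0,0,0,0], (s[i,0]+s[i,2]/2+x0-.5,s[i,1]+s[i,3]/2+y0-.5))
    return c
c=knobs('scene0',(185,155,260,215)); d=knobs('side0',(240,140,300,180))
P=[(217.4,170.8),(243,187.5),(202,196.5)]
for k in P:
    for z in (.122,.133):
        p=ray(c,*k,z); print(k,z,p,proj(d,p))
```

```text
scene0 [210 164  14  14 122] (np.float64(216.5), np.float64(170.5))
scene0 [236 181  14  15 137] (np.float64(242.5), np.float64(188.0))
scene0 [195 190  15  15 142] (np.float64(202.0), np.float64(197.0))
side0 [243 150  15  20 159] (np.float64(250.0), np.float64(159.5))
side0 [279 157  13  11 111] (np.float64(285.0), np.float64(162.0))
(217.4, 170.8) 0.122 [0.6059 0.0358 0.122 ] [283.3184 161.1949]
(217.4, 170.8) 0.133 [0.5969 0.0445 0.133 ] [279.3348 157.4452]
(243, 187.5) 0.122 [0.4997 0.0434 0.122 ] [251.8681 167.0075]
(243, 187.5) 0.133 [0.4919 0.0521 0.133 ] [248.0619 163.054 ]
(202, 196.5) 0.122 [0.5659 0.1433 0.122 ] [253.887  153.0767]
(202, 196.5) 0.133 [0.5573 0.1508 0.133 ] [250.3976 149.6052]
```

Emit:
drive_tool(commands=[[0,0,-3,0,0,0,1],[2.0,-1.8,-1,0,0,0,1],[2.9,-2.6,0,0,0,0,1],[2.9,-2.6,0,0,0,0,1],[2.9,-2.6,0,0,0,0,1],[2.9,-2.6,0,0,0,0,1],[2.9,-2.6,0,0,0,0,1],[2.9,-2.6,0,0,0,0,1],[2.9,-2.6,0,0,0,0,1],[2.9,-2.6,0,0,0,0,1],[2.9,-2.6,0,0,0,0,1],[2.9,-2.6,0,0,0,0,1],[2.9,-2.6,0,0,0,0,1],[2.9,-2.6,0,0,0,0,1],[2.9,-2.6,0,0,0,0,1],[2.9,-2.6,0,0,0,0,1],[2.9,-2.6,0,0,0,0,1],[2.9,-2.6,0,0,0,0,1],[2.9,-2.6,0,0,0,0,0.4],[1.0,-0.7,0,0,0,0,0.4]])

```text
time_s: 1.82
tool_pos: [0.5496, 0.0787, 0.3323]
tool_rot: [-179.8, -0.1, 27.2]
force: [-0.2, 0.7, 0.7]
grip_width: 0.0801
```

Run:
```python
from h import *
np.set_printoptions(precision=3,suppress=True)
c=snap('wrist','w1'); o=env.get_obs(); print(o['time_s'],o['qpos'],o['tool_pos'],o['tool_rot'],o['force'],o['grip_width'])
for p in [(.492,.052,.133),(.606,.036,.122),(.566,.143,.122),(.555,.077,.136)]: print(proj(c,p))
```

```text
1.8667 [ 24.532   8.663 -39.001  92.25    5.277  80.95  -77.77 ] [0.55  0.079 0.332] [-179.797   -0.134   27.202] [ 0.933  1.369 -0.041] 0.07688105329184272
[253.686 245.723]
[317.132 158.084]
[207.885 145.282]
[259.899 186.007]
```

View pics/w1.png

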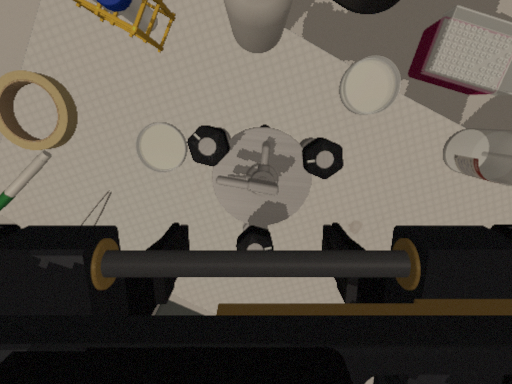

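Run:
```python
from h import *
a=cv2.imread('pics/w1.png')[120:260,180:360]; cv2.imwrite('pics/w1z.png',cv2.resize(a,None,fx=4.4,fy=4.2,interpolation=cv2.INTER_CUBIC))
```

```text
(no output)
```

View pics/w1z.png

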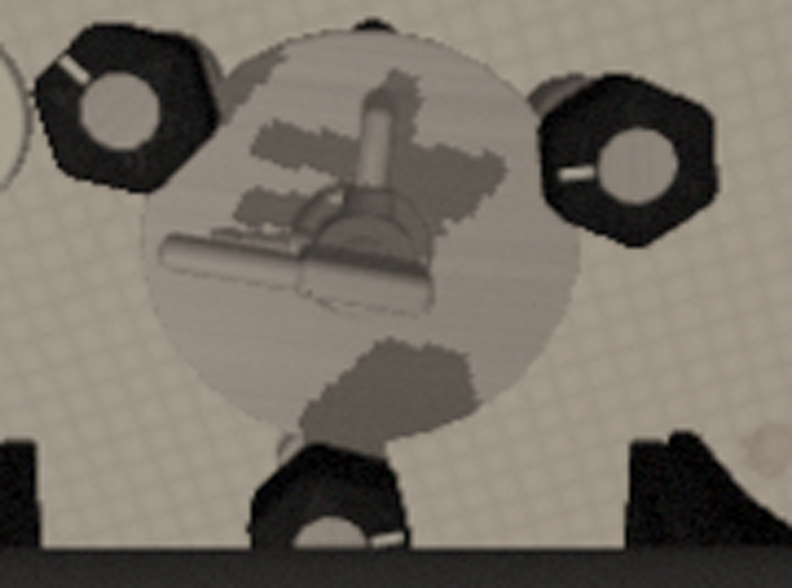

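Run:
```python
from h import *
np.set_printoptions(precision=4,suppress=True)
a=cv2.imread('pics/w1.png')[165:200,210:285]; a=cv2.convertScaleAbs(a,alpha=1.6,beta=-60);cv2.imwrite('pics/w1l.png',cv2.resize(a,None,fx=10,fy=10,interpolation=cv2.INTER_NEAREST))
c=dict(np.load('pics/w1.npz'))
P=lambda u,v,z: ray(c,180+u/4.4-.4,120+v/4.2-.4,z)
C=P(120,110,.134);A=P(638,165,.134);B=P(330,560,.145)
print(A,B,C, np.linalg.norm((A-C)[:2]),np.linalg.norm((A-B)[:2]),np.linalg.norm((B-C)[:2]))
d=(C-A)[:2]; mid=(A+C)[:2]/2; n=np.array([d[1],-d[0]]);n/=np.linalg.norm(n)
print('x dir yaw',np.degrees(np.arctan2(n[1],n[0])), 'axis',mid-.034*n,'bolt',mid-.102*n)
print('blade',P(303,280,.147),P(431,295,.147),P(163,250,.140))
```

```text
[0.609  0.0319 0.134 ] [0.4901 0.0498 0.145 ] [0.5669 0.1424 0.134 ] 0.11824077234563034 0.12025943921526712 0.12034524862387008
x dir yaw 20.83021144848283 axis [0.5562 0.0751] bolt [0.4926 0.0509]
blade [0.5518 0.0881 0.147 ] [0.5617 0.061  0.147 ] [0.5423 0.1192 0.14  ]
```

View pics/w1l.png

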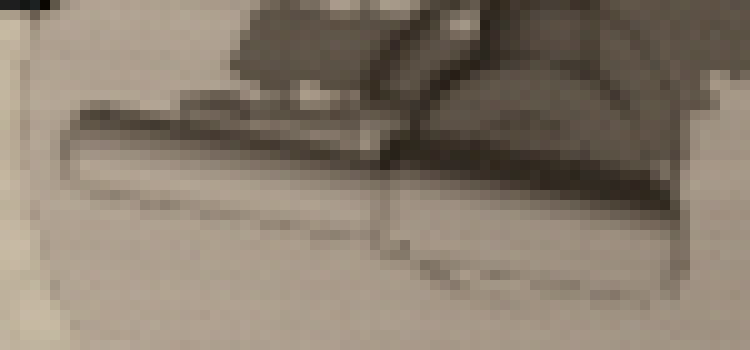

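Run:
```python
from h import *
np.set_printoptions(precision=4,suppress=True)
c=dict(np.load('pics/w1.npz'))
P=lambda u,v,z: ray(c,210+u/10-.5,165+v/10-.5,z)[:2]
q=[P(390,170,.147),P(680,210,.147),P(375,252,.147),P(665,300,.147)]
print(q,np.mean(q,0))
for a,b in [(q[1],q[0]),(q[3],q[2])]+[(P(385,180,.141),P(75,130,.141)),(P(380,240,.141),P(65,190,.141))]:
    d=b-a; print(np.degrees(np.arctan2(d[1],d[0])),np.linalg.norm(d))
print(P(70,160,.141))
```

```text
[array([0.5561, 0.0903]), array([0.5655, 0.0631]), array([0.5481, 0.0879]), array([0.5568, 0.0601])] [0.5566 0.0754]
109.14140988805289 0.028715220857250215
107.4969426198464 0.029069444437028785
107.79514622310509 0.031265426330814396
107.89670195810483 0.03193150464280634
[0.5412 0.1187]
```

Emit:
drive_tool(commands=[[0,0,0,0,0,-6.75,0.4],[0,0,0,0,0,-6.75,0.4],[0,0,0,0,0,-6.75,0.4],[0,0,0,0,0,-6.75,0.4],[0,0,0,0,0,-6.75,0.4],[0,0,0,0,0,-6.75,0.4],[0,0,0,0,0,-6.75,0.4],[0,0,0,0,0,-6.75,0.4],[0,0,0,0,0,-6.75,0.4],[0,0,0,0,0,-6.75,0.4],[0,0,0,0,0,-6.75,0.4],[0,0,0,0,0,-6.75,0.4],[-0.55,0.5,2,0,0,0,0.4],[0,0,2,0,0,0,0.4],[0,0,2,0,0,0,0.4],[0,0,0,0,0,0,0.4],[0,0,0,0,0,0,0.4]])

```text
time_s: 3.28
tool_pos: [0.5552, 0.0667, 0.2715]
tool_rot: [-179.9, -0.0, 107.6]
force: [0.8, -0.5, 0.5]
grip_width: 0.0352
```

Run:
```python
from h import *
np.set_printoptions(precision=4,suppress=True)
c=snap('wrist','w2'); o=env.get_obs(); print(o['time_s'],o['qpos'],o['tool_pos'],o['tool_rot'],o['force'],o['grip_width'])
T=o['tool_pos']
for z in (.147,.23): print(proj(c,(T[0],T[1],z)))
```

```text
3.3333 [ 30.2836  12.3319 -45.1924  96.4646   9.0447  74.9623   1.0461] [0.5559 0.0671 0.2727] [-179.9943    0.0168  107.652 ] [-0.7649  0.3534  0.3185] 0.034671474294528236
[256.7139 211.0295]
[257.2794 261.4301]
```

View pics/w2.png

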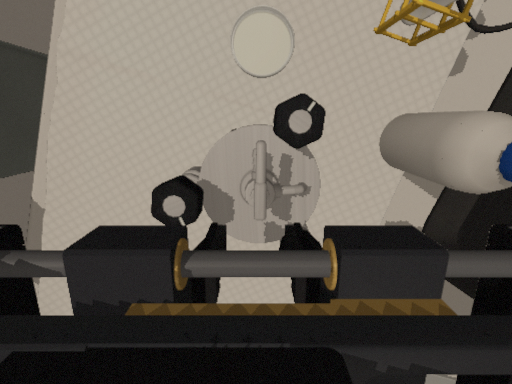

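Emit:
drive_tool(commands=[[0.76,0.3,0.8,0,0,0,0.4],[0,0,1.3,0,0,0,0.4],[0,0,1.3,0,0,0,0.4],[0,0,1.3,0,0,0,0.4],[0,0,0,0,0,0,0.4],[0,0,0,0,0,0,0.4]])

```text
time_s: 3.83
tool_pos: [0.5557, 0.0755, 0.2238]
tool_rot: [-179.9, -0.0, 107.7]
force: [-0.6, 0.2, -0.6]
grip_width: 0.0346
```

Run:
```python
from h import *
np.set_printoptions(precision=4,suppress=True)
c=snap('wrist','w3'); o=env.get_obs(); print(o['time_s'],o['tool_pos'],o['tool_rot'],o['force'],o['grip_width'])
T=o['tool_pos']
for z in (.147,.16): print(proj(c,(T[0],T[1],z)),proj(c,(.5565,.0753,z)))
```

```text
3.8833 [0.5563 0.0757 0.2248] [-179.9498   -0.0198  107.6876] [-0.0545  0.2669  0.536 ] 0.03468565804255343
[256.5919 234.8603] [256.7246 235.5238]
[256.6607 243.501 ] [256.8031 244.2078]
```

View pics/w3.png

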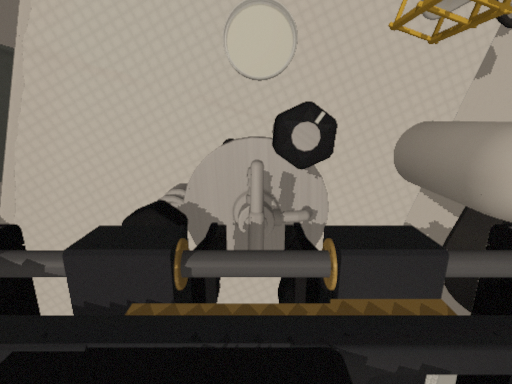

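Emit:
drive_tool(commands=[[0,0,1.0,0,0,0,0.4],[0,0,1.0,0,0,0,0.4],[0,0,0.5,0,0,0,0.4],[0,0,0,0,0,0,0.4],[0,0,0,0,0,0,0.1],[0,0,0,0,0,0,0.0],[0,0,0,0,0,0,0.0],[0,0,0,0,0,0,0.0],[0,0,0,0,0,0,0.0],[0,0,0,0,0,0,0.0]], force=15)

```text
time_s: 4.72
tool_pos: [0.5559, 0.0756, 0.2005]
tool_rot: [-179.9, 0.0, 107.7]
force: [-2.8, -0.6, 3.1]
grip_width: 0.0098
```

Run:
```python
from h import *
np.set_printoptions(precision=4,suppress=True)
o=env.get_obs(); print(o['time_s'],o['qpos'],o['tool_pos'],o['tool_rot'],o['force'],o['wrist_torque'],o['grip_width'])
```

```text
4.7167 [ 28.239   16.2948 -44.6203 101.2919  12.342   67.5146  -2.3357] [0.5559 0.0756 0.2005] [-179.9178    0.0208  107.6716] [-2.7952 -0.6122  3.0829] [-0.1854  0.6147 -0.1422] 0.00982628024172907
```

Emit:
drive_tool(commands=[[0,0,0,0,0,3,0.0],[0,0,0,0,0,6,0.0],[0,0,0,0,0,6,0.0],[0,0,0,0,0,6,0.0],[0,0,0,0,0,6,0.0],[0,0,0,0,0,6,0.0],[0,0,0,0,0,6,0.0],[0,0,0,0,0,6,0.0],[0,0,0,0,0,6,0.0],[0,0,0,0,0,6,0.0],[0,0,0,0,0,6,0.0],[0,0,0,0,0,6,0.0],[0,0,0,0,0,6,0.0],[0,0,0,0,0,6,0.0],[0,0,0,0,0,6,0.0],[0,0,0,0,0,0,0.0],[0,0,0,0,0,0,0.0],[0,0,0,0,0,0,0.0]], force=15)

```text
time_s: 6.22
tool_pos: [0.5566, 0.0752, 0.2004]
tool_rot: [179.9, -0.0, 20.8]
force: [-0.2, -2.8, 2.4]
grip_width: 0.0096
```

Run:
```python
from h import *
np.set_printoptions(precision=4,suppress=True)
o=env.get_obs(); print(o['time_s'],o['qpos'],o['tool_pos'],o['tool_rot'],o['force'],o['wrist_torque'],o['grip_width'])
snap('wrist','w4')
```

```text
6.2167 [ 18.3152  14.0219 -32.6709 101.5908   8.2443  66.7424 -86.0451] [0.5566 0.0752 0.2004] [179.9442  -0.0045  20.801 ] [-0.2171 -2.8081  2.4057] [-0.5516  0.2624  0.0142] 0.009622840699270848
```

View pics/w4.png

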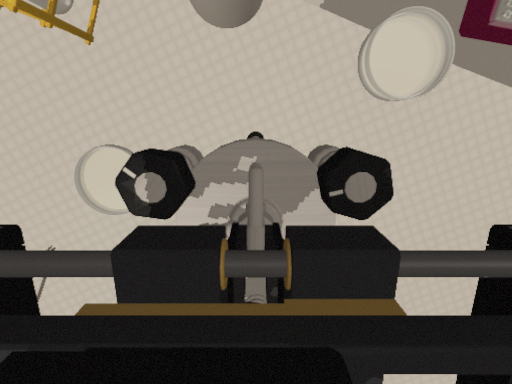

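Emit:
drive_tool(commands=[[0,0,0,0,0,0,0.3],[0,0,0,0,0,0,0.4],[0,0,-0.5,0,0,0,0.4],[0,0,-3,0,0,0,0.4],[0,0,-3,0,0,0,0.4],[-3,0,-2,0,0,0,0.65],[-3.8,0,0,0,0,0,0.65],[0,0,0,0,0,0,0.65],[0,0,0,0,0,0,0.65],[0,0,0,0,0,0,0.65]])

```text
time_s: 7.1
tool_pos: [0.4931, 0.0521, 0.2856]
tool_rot: [180.0, -0.1, 20.7]
force: [0.2, -0.3, 0.4]
grip_width: 0.0545
```

Run:
```python
from h import *
np.set_printoptions(precision=4,suppress=True)
c=snap('wrist','w5'); o=env.get_obs(); print(o['time_s'],o['qpos'],o['tool_pos'],o['tool_rot'],o['force'],o['wrist_torque'],o['grip_width'])
for p in [(.4926,.0509,.145),(.5565,.0753,.147)]: print(proj(c,p))
a=c['img'][100:250,170:350]; cv2.imwrite('pics/w5z.png',cv2.resize(a,None,fx=4,fy=4,interpolation=cv2.INTER_CUBIC))
```

```text
7.15 [ 23.1949   1.1415 -32.4387 104.0222   0.6139  74.9609 -78.6635] [0.4934 0.0523 0.2854] [-179.9919   -0.057    20.7338] [ 0.4949 -0.509   0.6081] [ 0.0088 -0.0165  0.0377] 0.055062195826283515
[256.3943 206.4087]
[256.1386 122.4791]
```

View pics/w5z.png

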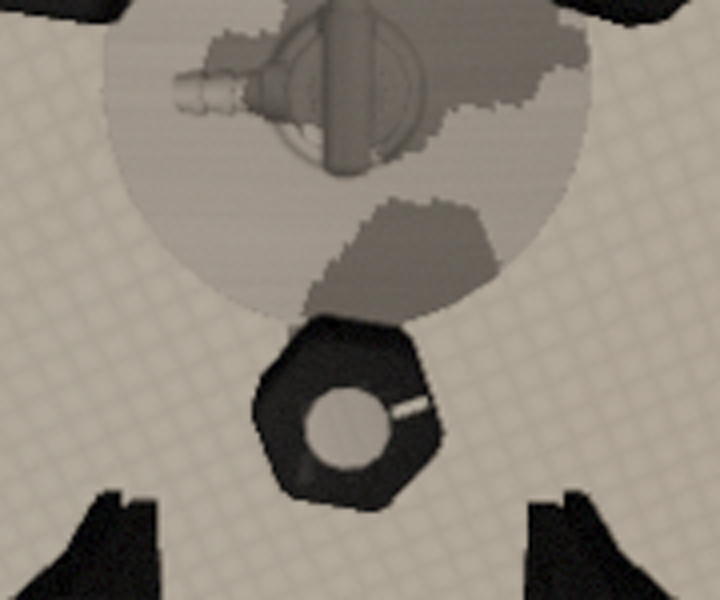

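Run:
```python
from h import *
np.set_printoptions(precision=4,suppress=True)
c=dict(np.load('pics/w5.npz'))
P=lambda u,v,z: ray(c,170+u/4-.4,100+v/4-.4,z)[:2]
b=P(347,428,.145); w=P(410,408,.145); print(b); d=w-b; print('bar',np.degrees(np.arctan2(*d[::-1])))
h=[(322,316),(405,330),(443,433),(378,510),(290,490),(253,410)]
H=[P(*q,.145) for q in h]; 
for q in H: e=q-b; print(np.degrees(np.arctan2(*e[::-1])),np.linalg.norm(e))
s=dict(np.load('pics/scene0.npz'))
for u,v in [(163,212),(151,152),(202,182),(147,247),(165,292),(286,148)]: print(u,v,ray(s,u,v,0)[:2],ray(s,u,v,.2)[:2])
```

```text
[0.4924 0.0509]
bar -50.963317511337664
32.77715466651906 0.024515668260424315
-8.805411013865752 0.024169373434006956
-72.44234077527443 0.020219487863550767
-139.39715753164893 0.019522730301427545
159.37055929666343 0.018386339842683733
99.35686891028837 0.020057959956941082
163 212 [0.7072 0.1839] [0.5429 0.2974]
151 152 [0.9563 0.0101] [0.7452 0.1563]
202 182 [0.7079 0.0108] [0.5435 0.1568]
147 247 [0.6404 0.3078] [0.4887 0.398 ]
165 292 [0.4874 0.3805] [0.3645 0.457 ]
286 148 [ 0.5986 -0.3028] [ 0.4548 -0.0978]
```

Emit:
drive_tool(commands=[[0,0,0,0,0,-6.5,0.65],[0,0,0,0,0,-6.5,0.65],[0,0,0,0,0,-6.5,0.65],[0,0,0,0,0,-6.5,0.65],[0,0,0,0,0,-6.5,0.65],[0,0,0,0,0,-6.5,0.65],[0,0,0,0,0,-6.5,0.65],[0,0,0,0,0,-6.5,0.65],[0,0,0,0,0,-6.5,0.65],[0,0,0,0,0,-6.5,0.65],[0,0,0,0,0,-6.5,0.65],[0,0,0,0,0,-6.5,0.65],[-0.12,-0.1,1.5,0,0,0,0.65],[0,0,2,0,0,0,0.65],[0,0,0,0,0,0,0.65],[0,0,0,0,0,0,0.65]])

```text
time_s: 8.48
tool_pos: [0.492, 0.051, 0.2493]
tool_rot: [-179.8, -0.1, 98.7]
force: [-0.6, 0.4, 0.6]
grip_width: 0.0565
```

Run:
```python
from h import *
np.set_printoptions(precision=4,suppress=True)
c=snap('wrist','w6'); o=env.get_obs(); print(o['time_s'],o['qpos'],o['tool_pos'],o['tool_rot'],o['force'],o['wrist_torque'],o['grip_width'])
T=o['tool_pos']
for p in [(.4925,.0509,.145),(T[0],T[1],.145)]: print(proj(c,p))
```

```text
8.5333 [ 23.831    2.624  -33.381  106.8362   1.4541  71.008   -1.2595] [0.4926 0.051  0.2503] [-179.9689   -0.0681   98.7369] [ 1.0917 -1.021   0.7465] [-0.0049 -0.1104 -0.0544] 0.056818305177494866
[256.3143 220.3084]
[256.4287 220.1795]
```

View pics/w6.png

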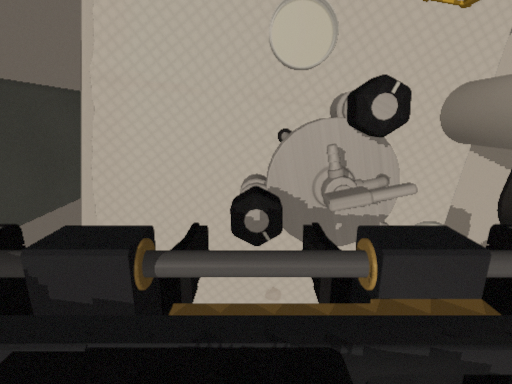

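Emit:
drive_tool(commands=[[0,0,1.5,0,0,0,0.65],[0,0,2,0,0,0,0.65],[0,0,2,0,0,0,0.65],[0,0,1.1,0,0,0,0.65],[0,0,0,0,0,0,0.65],[0,0,0,0,0,0,0.5],[0,0,0,0,0,0,0.35],[0,0,0,0,0,0,0.35],[0,0,0,0,0,0,0.35],[0,0,0,0,0,0,0.35]], force=15)

```text
time_s: 9.37
tool_pos: [0.4925, 0.0505, 0.1852]
tool_rot: [179.9, 0.0, 98.7]
force: [-0.8, -1.1, 3.2]
grip_width: 0.0379
```

Run:
```python
from h import *
np.set_printoptions(precision=4,suppress=True)
o=env.get_obs(); print(o['time_s'],o['qpos'],o['tool_pos'],o['tool_rot'],o['force'],o['wrist_torque'],o['grip_width'])
for n in ['side','scene','wrist']: snap(n,n+'7')
a=cv2.imread('pics/side7.png')[110:210,200:320]; cv2.imwrite('pics/si7z.png',cv2.resize(a,None,fx=6,fy=6,interpolation=cv2.INTER_CUBIC))
```

```text
9.3667 [ 23.0992   6.3337 -33.574  111.3478   3.9488  63.3446  -3.3968] [0.4925 0.0505 0.1852] [179.9208   0.0287  98.6855] [-0.7738 -1.1113  3.2225] [ 0.0497  0.0749 -0.018 ] 0.03788314548253649
```

View pics/si7z.png

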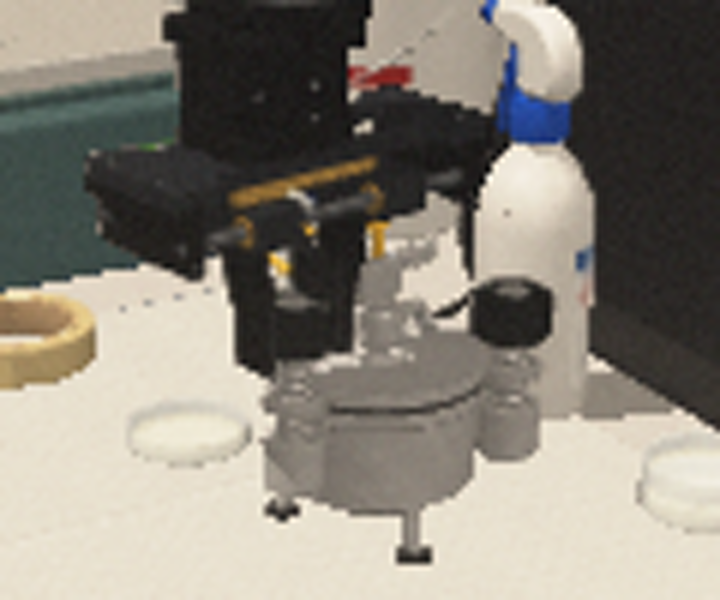

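View pics/wrist7.png

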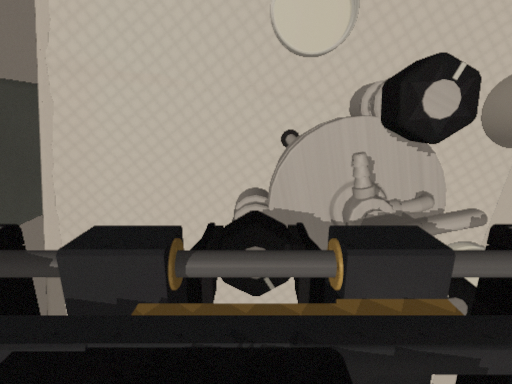

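View pics/scene7.png

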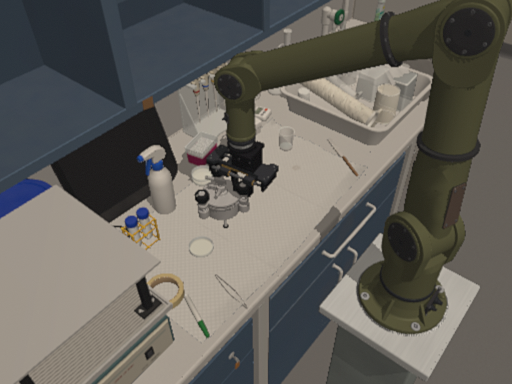

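Emit:
drive_tool(commands=[[0,0,-0.01,0,0,-4,0.35],[0,0,-0.01,0,0,-6,0.35],[0,0,-0.01,0,0,-6,0.35],[0,0,-0.01,0,0,-6,0.35],[0,0,-0.01,0,0,-6,0.35],[0,0,-0.01,0,0,-5,0.35],[0,0,0,0,0,-3,0.35],[0,0,0,0,0,0,0.35],[0,0,0,0,0,0,0.5],[0,0,0,0,0,0,0.5],[0,0,0,0,0,0,0.5]], force=15)

```text
time_s: 10.43
tool_pos: [0.4917, 0.0504, 0.1844]
tool_rot: [-180.0, -0.0, 134.6]
force: [0.5, 0.9, -0.8]
grip_width: 0.0428
```

```bash
cat > chk.py <<'E'
from h import *
import sys
np.set_printoptions(precision=4,suppress=True)
n=sys.argv[1]
c=snap('wrist','w'+n); s=snap('side','s'+n); o=env.get_obs(); print(o['time_s'],o['qpos'],o['tool_pos'],o['tool_rot'],o['force'],o['wrist_torque'],o['grip_width'])
a=cv2.resize(c['img'][195:315,195:320],None,fx=4,fy=4,interpolation=cv2.INTER_CUBIC)
b=cv2.resize(s['img'][135:195,225:275],None,fx=8,fy=8,interpolation=cv2.INTER_CUBIC)[:480]
b=cv2.convertScaleAbs(b,alpha=1.5)
cv2.imwrite('pics/c%s.png'%n,np.hstack([cv2.convertScaleAbs(a,alpha=1.5)[:480],b[:,:300]]))
E
python3 chk.py 8
```

```text
10.5333 [ 25.3205   6.6043 -35.9261 111.3445   4.3265  63.4032  32.2922] [0.4918 0.0504 0.1845] [-179.9692   -0.0228  134.6593] [ 0.3318 -0.4887  0.1911] [ 0.0591 -0.163   0.0375] 0.04348360412981986
```

View pics/c8.png

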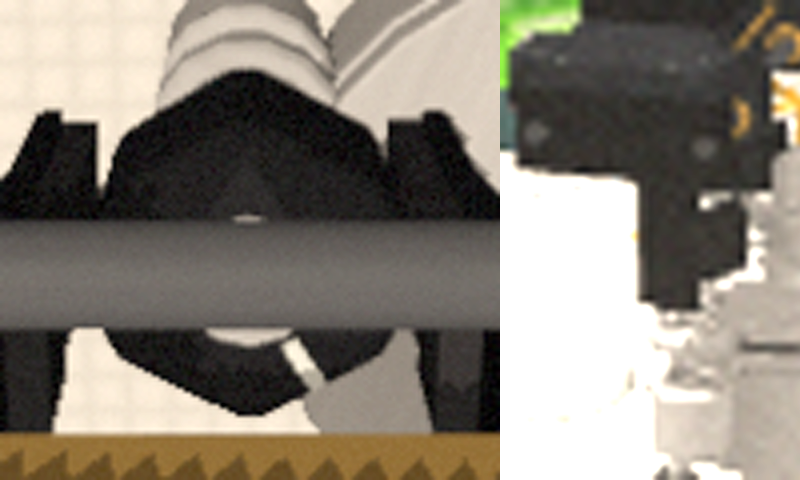

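```bash
cat > pz.py <<'E'
from h import *
import sys
def rows(n,psi):
    c=dict(np.load('pics/w%s.npz'%n)); x=np.array([np.cos(np.radians(psi)),np.sin(np.radians(psi))]); b=np.array([.4925,.0507])
    for zt in (.1455,.1395,.1335): print(zt,'bottom corner row',proj(c,[*(b-.022*x),zt])[1].round(1),'top corner(lower rim)',proj(c,[*(b+.022*x),zt-.024])[1].round(1))
rows(sys.argv[1],float(sys.argv[2]))
E
python3 pz.py 8 134.7; cp pics/wrist7.npz pics/w7.npz; python3 pz.py 7 98.7
```

```text
0.1455 bottom corner row 303.0 top corner(lower rim) 208.5
0.1395 bottom corner row 296.1 top corner(lower rim) 205.4
0.1335 bottom corner row 289.8 top corner(lower rim) 202.5
0.1455 bottom corner row 301.2 top corner(lower rim) 207.1
0.1395 bottom corner row 294.5 top corner(lower rim) 204.1
0.1335 bottom corner row 288.2 top corner(lower rim) 201.2
```

Emit:
drive_tool(commands=[[0,0,0,0,0,0,0.35],[0,0,0,0,0,0,0.35],[0,0,0,0,0,0,0.35],[0,0,-0.01,0,0,-4,0.35],[0,0,-0.01,0,0,-6,0.35],[0,0,-0.01,0,0,-6,0.35],[0,0,0,0,0,0,0.35],[0,0,0,0,0,0,0.35],[0,0,0,0,0,0,0.5],[0,0,0,0,0,0,0.5],[0,0,0,0,0,0,0.5]], force=15)

```text
time_s: 11.45
tool_pos: [0.4918, 0.0501, 0.1851]
tool_rot: [-180.0, -0.0, 150.6]
force: [-0.5, -0.1, -0.2]
grip_width: 0.0429
```

```bash
python3 chk.py 9
```

```text
11.55 [ 26.3535   6.6754 -37.0101 111.2704   4.5073  63.4863  48.1483] [0.4919 0.0502 0.1851] [-179.9688   -0.0064  150.6349] [-0.6641 -0.215   0.1813] [ 0.0851 -0.1371 -0.0631] 0.04333792845458546
```

View pics/c9.png

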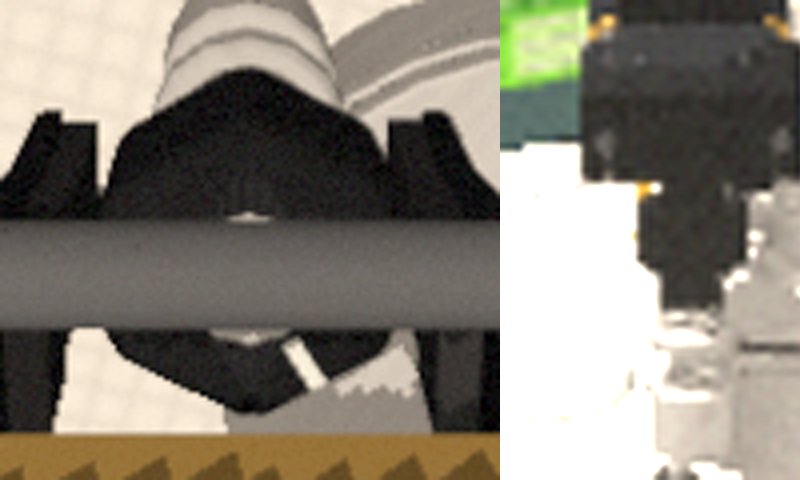

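Emit:
drive_tool(commands=[[0,0.06,0,0,0,0,0.35],[0,0,0,0,0,0,0.35],[0,0,0,0,0,0,0.35],[0,0,-0.01,0,0,-4,0.35],[0,0,-0.01,0,0,-6,0.35],[0,0,-0.01,0,0,-6,0.35],[0,0,0,0,0,0,0.35],[0,0,0,0,0,0,0.35],[0,0,0,0,0,0,0.5],[0,0,0,0,0,0,0.5],[0,0,0,0,0,0,0.5]], force=15)

```text
time_s: 12.47
tool_pos: [0.4924, 0.0511, 0.1855]
tool_rot: [180.0, 0.0, 166.6]
force: [-0.4, 0.0, 0.2]
grip_width: 0.0428
```

```bash
python3 chk.py 10
```

```text
12.5667 [ 27.3519   6.8332 -38.1798 111.1641   4.7151  63.5216  63.9229] [0.4924 0.0511 0.1855] [179.9974   0.0105 166.6578] [0.1679 0.1546 0.0408] [ 0.082  -0.1264  0.0062] 0.043346748622365046
```

View pics/c10.png

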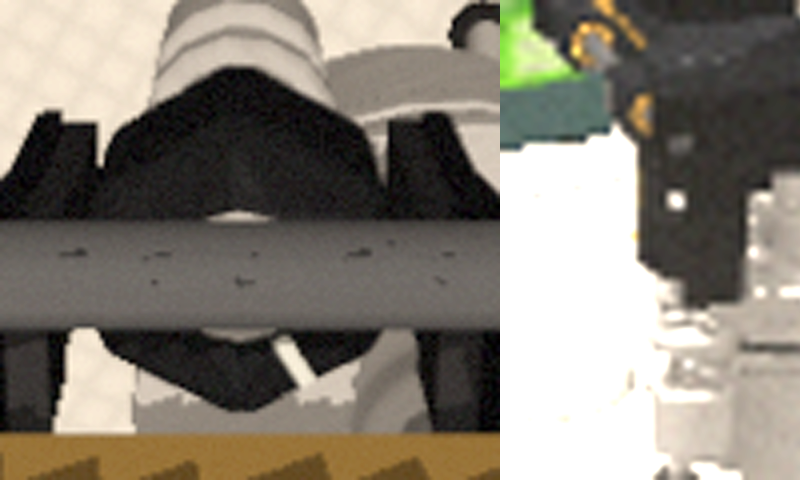

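Emit:
drive_tool(commands=[[0,-0.05,0,0,0,0,0.35],[0,0,0,0,0,0,0.35],[0,0,0,0,0,0,0.35],[0,0,-0.01,0,0,-4,0.35],[0,0,-0.01,0,0,-6,0.35],[0,0,-0.01,0,0,-6,0.35],[0,0,0,0,0,0,0.35],[0,0,0,0,0,0,0.35],[0,0,0,0,0,0,0.5],[0,0,0,0,0,0,0.5],[0,0,0,0,0,0,0.5]], force=15)

```text
time_s: 13.48
tool_pos: [0.4922, 0.0503, 0.1859]
tool_rot: [-180.0, -0.0, -177.4]
force: [-0.7, 0.1, 0.7]
grip_width: 0.0429
```

```bash
python3 chk.py 11
```

```text
13.5833 [ 28.4838   6.9106 -39.3041 111.1396   4.9026  63.5888  79.8471] [0.4922 0.0504 0.1858] [-179.9811    0.0002 -177.3521] [ 0.7722  0.4303 -0.2172] [ 0.1185 -0.1455  0.0335] 0.04334782363589932
```

View pics/c11.png

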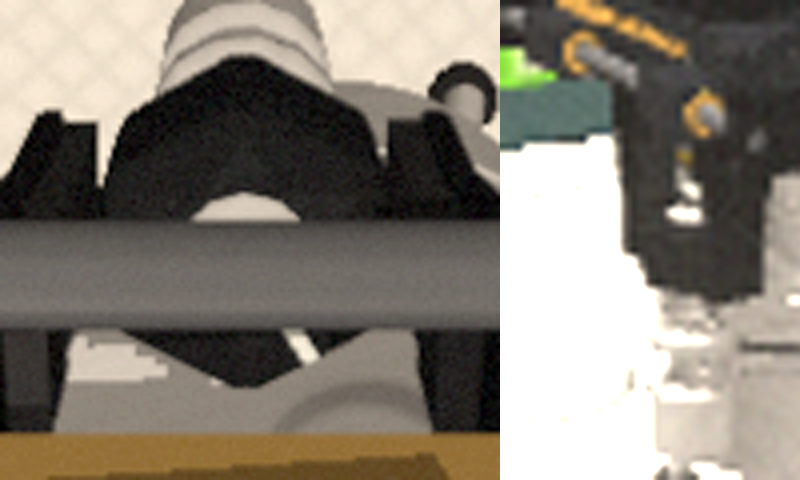

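Emit:
drive_tool(commands=[[0,0,0.3,0,0,0,0.5],[0,0,0.3,0,0,0,0.5],[0,0,0,0,0,0,0.5],[0,0,0,0,0,0,0.35],[0,0,0,0,0,0,0.35],[0,0,0,0,0,0,0.35],[0,0,0,0,0,0,0.35],[0,0,0.01,0,0,4,0.35],[0,0,0.01,0,0,6,0.35],[0,0,0.01,0,0,6,0.35],[0,0,0.01,0,0,6,0.35],[0,0,0.01,0,0,6,0.35],[0,0,0.01,0,0,6,0.35],[0,0,0.01,0,0,6,0.35],[0,0,0.01,0,0,6,0.35],[0,0,0.01,0,0,6,0.35],[0,0,0.01,0,0,6,0.35],[0,0,0.01,0,0,6,0.35]], force=15)

```text
time_s: 15.08
tool_pos: [0.4923, 0.051, 0.1786]
tool_rot: [180.0, -0.0, 118.4]
force: [0.4, 2.1, -1.7]
grip_width: 0.0377
```

Emit:
drive_tool(commands=[[0,0,0.01,0,0,6,0.35],[0,0,0.01,0,0,6,0.35],[0,0,0.01,0,0,6,0.35],[0,0,0.01,0,0,6,0.35],[0,0,0.01,0,0,6,0.35],[0,0,0.01,0,0,6,0.35],[0,0,0.01,0,0,6,0.35],[0,0,0.01,0,0,6,0.35],[0,0,0.01,0,0,6,0.35],[0,0,0.01,0,0,6,0.35],[0,0,0.01,0,0,6,0.35],[0,0,0.01,0,0,6,0.35],[0,0,0.01,0,0,6,0.35],[0,0,0.01,0,0,6,0.35],[0,0,0.01,0,0,6,0.35],[0,0,0.01,0,0,6,0.35],[0,0,0.01,0,0,6,0.35],[0,0,0.01,0,0,6,0.35],[0,0,0,0,0,6,0.35],[0,0,0,0,0,6,0.35]])

```text
time_s: 16.75
tool_pos: [0.4928, 0.0506, 0.177]
tool_rot: [-180.0, -0.1, -1.6]
force: [2.1, 1.0, -2.1]
grip_width: 0.0375
```

```bash
python3 chk.py 12
```

```text
16.85 [  16.503     6.3282  -26.6909  112.0097    3.2087   62.2704 -102.8713] [0.4928 0.0506 0.177 ] [-179.9826   -0.0968   -1.3343] [ 2.4033  0.2548 -2.1139] [ 0.1579 -0.489  -0.0288] 0.03776671991935788
```

View pics/c12.png

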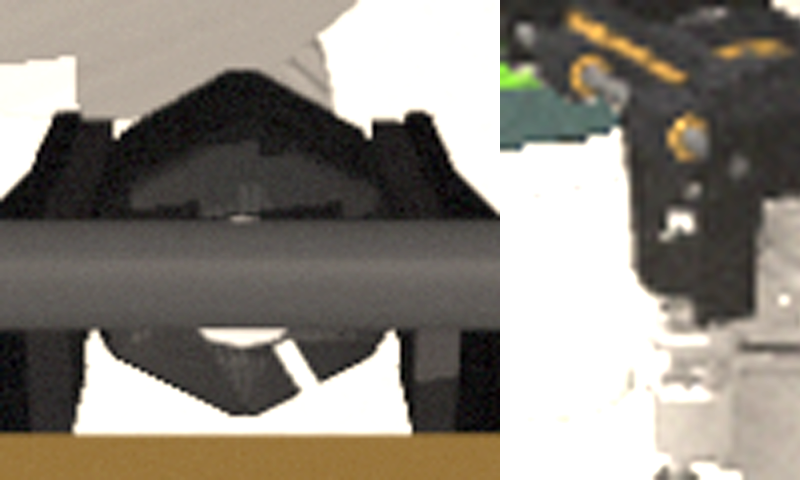

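View pics/w12.png

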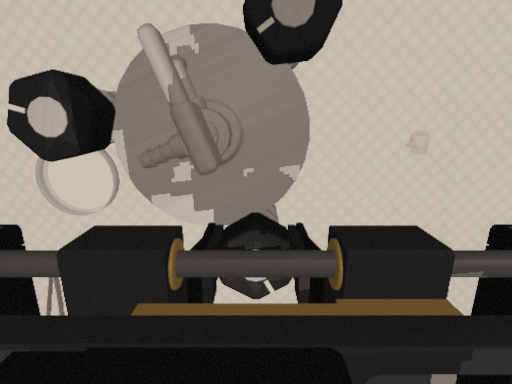

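Emit:
drive_tool(commands=[[0,0,0,0,0,0,0.35],[0,0,0,0,0,0,0.62],[0,0,0,0,0,0,0.62],[0,0,0,0,0,0,0.62],[0,0,0,0,0,0,0.62],[0,0,0,0,0,-6,0.62],[0,0,0,0,0,-7,0.62],[0,0,0,0,0,-7,0.62],[0,0,0,0,0,-7,0.62],[0,0,0,0,0,-7,0.62],[0,0,0,0,0,-7,0.62],[0,0,0,0,0,-7,0.62],[0,0,0,0,0,-7,0.62],[0,0,0,0,0,-7,0.62],[0,0,0,0,0,-7,0.62],[0,0,0,0,0,-7,0.62],[0,0,0,0,0,-7,0.62],[0,0,0,0,0,-7,0.62]])

```text
time_s: 18.35
tool_pos: [0.492, 0.0504, 0.1768]
tool_rot: [-180.0, 0.0, 89.1]
force: [0.2, -0.2, 0.2]
grip_width: 0.0542
```

Emit:
drive_tool(commands=[[0,0,0,0,0,-7,0.62],[0,0,0,0,0,-7,0.62],[0,0,0,0,0,-7,0.62],[0,0,0,0,0,-7,0.62],[0,0,0,0,0,-7,0.62],[0,0,0,0,0,-7,0.62],[0,0,0,0,0,-7,0.62],[0,0,0,0,0,-7,0.62],[0,0,0,0,0,-7,0.62],[0,0,0,0,0,-7,0.62],[0,0,0,0,0,-7,0.62],[0,0,0,0,0,-7,0.62],[0,0,0,0,0,-6,0.62],[0,0,0,0,0,0,0.62],[0,0,0,0,0,0,0.62],[0,0,0,0,0,0,0.62]])

```text
time_s: 19.68
tool_pos: [0.4921, 0.0504, 0.1768]
tool_rot: [-180.0, -0.0, 178.5]
force: [0.1, 0.5, -0.6]
grip_width: 0.0541
```

```bash
python3 chk.py 13
```

```text
19.7833 [ 28.0594   7.5389 -39.0195 111.6845   5.3492  62.5528  75.4106] [0.4922 0.0505 0.1768] [-179.9915   -0.0038  178.5993] [ 0.1552 -0.3755 -0.1932] [ 0.0463 -0.1263 -0.0161] 0.05402464038421084
```

View pics/c13.png

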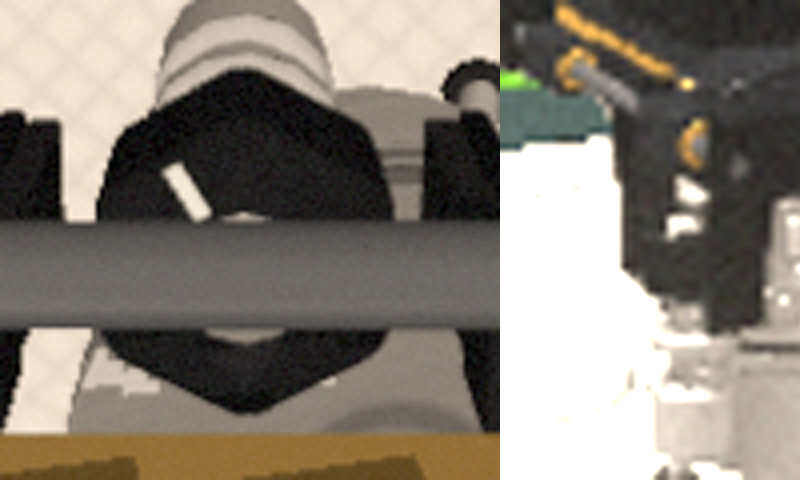

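Emit:
drive_tool(commands=[[0,0,0,0,0,0,0.45],[0,0,0,0,0,0,0.35],[0,0,0,0,0,0,0.35],[0,0,0,0,0,0,0.35],[0,0,0,0,0,0,0.35],[0,0,0,0,0,0,0.35],[0,0,0.01,0,0,4,0.35],[0,0,0.01,0,0,6,0.35],[0,0,0.01,0,0,6,0.35],[0,0,0.01,0,0,6,0.35],[0,0,0.01,0,0,6,0.35],[0,0,0.01,0,0,6,0.35],[0,0,0.01,0,0,6,0.35],[0,0,0.01,0,0,6,0.35],[0,0,0.01,0,0,6,0.35],[0,0,0.01,0,0,6,0.35],[0,0,0.01,0,0,6,0.35],[0,0,0.01,0,0,6,0.35],[0,0,0.01,0,0,6,0.35]], force=15)

```text
time_s: 21.37
tool_pos: [0.4924, 0.0509, 0.1756]
tool_rot: [180.0, -0.0, 102.4]
force: [0.8, 1.7, -1.2]
grip_width: 0.0381
```

Emit:
drive_tool(commands=[[0,0,0.01,0,0,6,0.35],[0,0,0.01,0,0,6,0.35],[0,0,0.01,0,0,6,0.35],[0,0,0.01,0,0,6,0.35],[0,0,0.01,0,0,6,0.35],[0,0,0.01,0,0,6,0.35],[0,0,0.01,0,0,6,0.35],[0,0,0.01,0,0,6,0.35],[0,0,0.01,0,0,6,0.35],[0,0,0.01,0,0,6,0.35],[0,0,0.01,0,0,6,0.35],[0,0,0.01,0,0,6,0.35],[0,0,0.01,0,0,6,0.35],[0,0,0.01,0,0,6,0.35],[0,0,0.01,0,0,6,0.35],[0,0,0.01,0,0,6,0.35],[0,0,0.01,0,0,6,0.35],[0,0,0.01,0,0,6,0.35],[0,0,0,0,0,0,0.35],[0,0,0,0,0,0,0.35]])

```text
time_s: 23.03
tool_pos: [0.4927, 0.0506, 0.1739]
tool_rot: [-180.0, -0.1, -5.1]
force: [2.3, 0.5, -1.5]
grip_width: 0.0383
```

```bash
python3 chk.py 14; python3 pz.py 14 -5; python3 -c "
from h import *
snap('scene','sc14')"
```

```text
23.1333 [  15.9854    6.4944  -26.1802  112.2076    3.2457   61.922  -106.7488] [0.4927 0.0506 0.1739] [-179.983    -0.0737   -5.1746] [ 2.5768  0.9725 -1.1144] [ 0.2024 -0.5819  0.0314] 0.037702142467369505
0.1455 bottom corner row 316.1 top corner(lower rim) 214.3
0.1395 bottom corner row 308.3 top corner(lower rim) 210.8
0.1335 bottom corner row 301.1 top corner(lower rim) 207.5
```

View pics/c14.png

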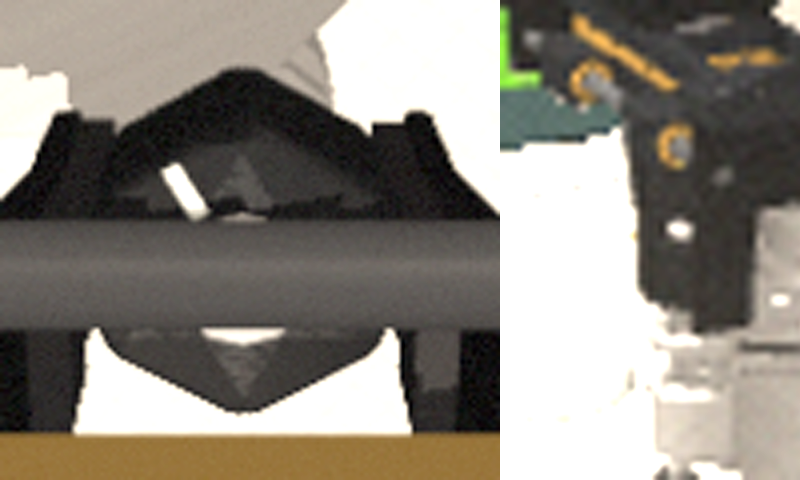

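View pics/w14.png

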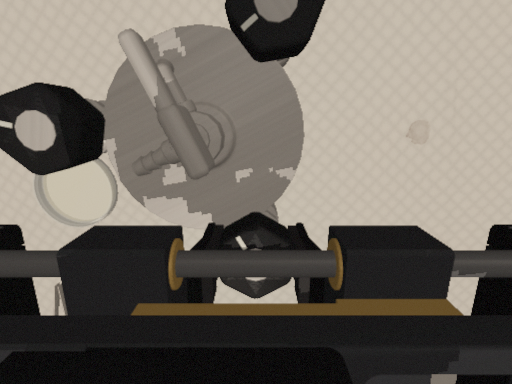

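View pics/sc14.png

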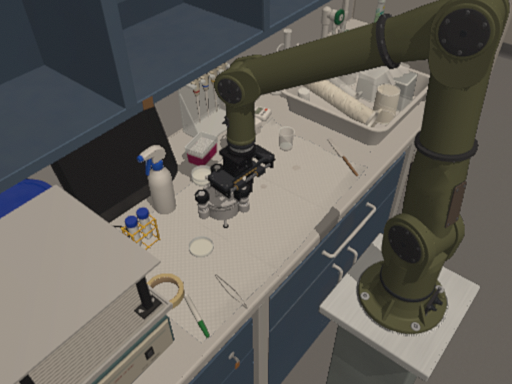

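Run:
```python
from h import *
c=dict(np.load('pics/w14.npz'))
a=cv2.convertScaleAbs(c['img'][20:185,100:240],alpha=1.6,beta=-40); cv2.imwrite('pics/lev.png',cv2.resize(a,None,fx=3.6,fy=3.6,interpolation=cv2.INTER_CUBIC))
h=np.array([.5565,.0753])
for r in (-.016,.016,.047):
    for s in(-.005,.005):
        t=np.radians(20.8); p=h+r*np.array([np.cos(t),np.sin(t)])+s*np.array([-np.sin(t),np.cos(t)]); print(r,s,(proj(c,[*p,.147 if r<.02 else .1415])-[100,20])*3.6)
```

```text
-0.016 -0.005 [396.14915301 545.81986255]
-0.016 0.005 [320.89783244 582.76473272]
0.016 -0.005 [256.81637482 284.95607835]
0.016 0.005 [178.11202204 326.8749319 ]
0.047 -0.005 [125.08605578  14.60870258]
0.047 0.005 [46.42394801 59.95128902]
```

View pics/lev.png

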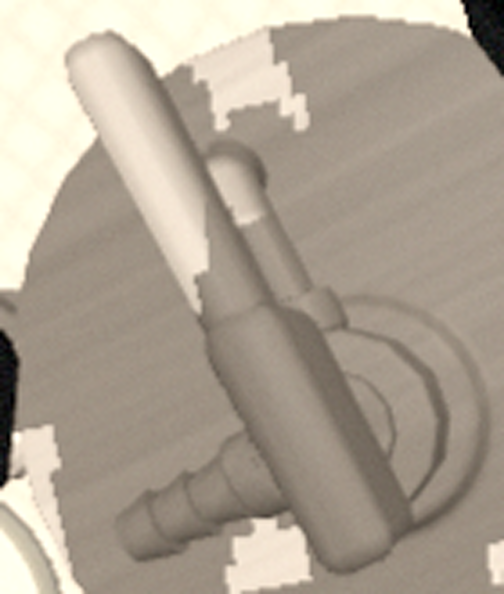

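Run:
```python
from h import *
env.sign_off(); print(env.get_obs()['time_s'])
```

```text
the job is handed in; nothing more can be done
the job is handed in; nothing more can be done
```

The job is handed in at about 23 s of the 67 s allowed, with the loose bolt started and still gripped by its knob.

- **Lever:** I gripped the valve lever and turned it about 87° clockwise. In the last wrist picture it lies along the vent spout to within about 2°.
- **Finding the thread:** I turned the loose bolt backward in steps, opening the jaws to check after each. It had not dropped at 68° and had dropped by 84°, about 6 px lower in the wrist view. That puts it at most 16° past the drop point.
- **Screwing in:** I turned it forward about 368° in two strokes with one regrip. That allows for about 8° past the drop, so it should read one full turn to within about 8°.

In the last checks the jaws were holding the knob at 37.7 mm, which matches its flats. The knob centre came out at about 122 to 123 mm, against the expected 122 mm. The raw height figure from the picture was about 3.7 mm too low, so I corrected it using the knob's known starting height.

The wrist force readings I checked stayed under 5 N. By eye in the scene picture the loose things had not moved; I did not measure them one by one. No check failed.

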